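Set the photometer's stop and hold the cuvette carrier against it for clamping

TASK

Set the stop of the bench photometer: turn its black dial clockwise until the white line meets the red mark, and let go of it. Then take the rail carrier with the clear cuvette from the bench (not the one with the blue filter), seat it squarely on the rail between lamp and stop, slide it up to the stop and keep it pressed there with a steady push of about 10 N, so that I can tighten its clamp screw: finish while still gripping and pressing it. The dial must stay on its mark and the other things where they are.

Things in the scene. Friction and masses are not known exactly. Their poses are not given: they have to be found in the camera images.
- photometer: bench photometer, fixed to the bench. An aluminium rail, 400 mm long, 40 mm wide, top face 26 mm above the bench, runs along this body's y axis. Origin: on the bench under the rail's middle; x points across the rail to the far side, z up. Black detector head 112 mm high on the rail at y 0.147 to 0.196
- lamp_snout (a point): front end of the lamp's snout, 86 mm above the bench, 122 mm from the rail's middle towards -y; the white lamp house behind it (70 mm wide, 116 mm high) covers the -y end of the rail. About 170 mm of rail is free between snout and stop
- rail_top (a point): point on the rail's top face at mid length and mid width, 26 mm above the bench; axes as photometer
- dial (a joint): angle of the stop's dial, rad, growing clockwise seen from above. 0: white line along the photometer's +x; 1.571: white line on the red mark, on the side towards the lamp (-y). Starts at 0.15 to 0.85; range -0.6 to 2.6. Rack and pinion move the stop 8 mm per rad, clockwise = away from the lamp (+y). Friction of 0.3 N m holds it: a push up to about 35 N on the stop does not turn it
- dial_grip (a point): centre of the dial's knob at the height to grip, 75.5 mm above the bench: upright black knurled cylinder, 33 mm diameter, top 9.5 mm above this point. A 39 mm skirt at its foot ends 10.5 mm below this point, the graduated disc (58 mm) lies 14.5 mm below, on the grey stop housing (124 x 62 mm, 58 mm high) that straddles the rail
- stop_bar: the stop: a steel plate 34 mm wide, from 34 to 60 mm above the bench, on a toothed bar that comes out of the stop housing above the rail and slides along it as the dial turns. Axes as photometer
- stop_face (a point): centre of the stop's face that looks to the lamp (-y of the photometer), 47 mm above the bench; the carrier's end comes to lie against it. Axes as photometer
- cuvette_carrier: loose silver rail carrier with a clear 12.5 mm square cuvette on top, 0.3 kg, 62 (x) by 50 (y) by 88 mm, brass clamp screw 12 mm out on -x. Origin: centre of its underside, z up. A channel along y, 12 mm deep, 44 mm wide (52 at the bevelled mouth), drops over the rail; seated, the origin is 14 mm above the bench and y lies along the rail, either way round. Friction there is low, about 0.12
- carrier_grip (a point): centre of the carrier's grip block, 40 mm above its underside: block 32 mm wide (x), 50 mm long (y), from 18 mm below to 18 mm above this point. Below it the 62 mm wide saddle, above it the cuvette, up to 48 mm above this point. The block's flat ends, flush with the saddle's at y +-25 mm, meet the stop. Grip it across the 32 mm. Axes as the carrier
- filter_carrier: the same kind of carrier with a square blue filter glass in a black frame on top; leave it. Origin: centre of its underside
- powder_jar: white plastic jar with white cap, 60 mm diameter, 85 mm high, behind the rail; leave it. Origin: centre of its underside
- green_jar: open green jar, 68 mm diameter, 99 mm high, behind the rail; leave it. Origin: centre of its underside
- orange_flask: conical flask, orange below, with a grey stopper, 68 mm diameter, 118 mm high, on the right; leave it. Origin: centre of its underside

How it is judged:
By the outcome, as a careful person would: the job done as asked, in the order asked, and still so for the second after the job is handed in, while the arm keeps its last pose, push and grip.
It also fails if it takes over 64 s, if anything falls off the work surface, if the arm or the gripper's body presses on something with over 40 N, if the wrist force passes 120 N, or if a joint passes its speed limit or range.

ROBOT

A 7-joint arm with a two-finger parallel gripper is mounted at the origin on a cart in front of the work surface, level with it; the furniture and walls round the work are solid. World frame = base frame: x ahead of the robot, y to its left, z up, the work surface at z = 0. Lengths are in m, angles in rad, forces in N, time in s.
With the tool pointing down it reaches from about 0.425 to 1.025 m from the base axis. Payload 3.6 kg.
Tool frame: the origin (TCP) lies at the very end of the fingers, on their centre line; the grasp point (between the pads) lies 19 mm behind it (env.pinch_z is the distance from the TCP to the grasp point, in m); z points along the fingers, y is the line along which they close (so a half turn about z gives the same grasp; the last joint's range is limited). The gripper opens to 85 mm and grips with 20 to 120 N. Pads are 22 mm wide; open, the fingers measure 114 mm over their backs; the gripper's body (76 mm by 85 mm) begins 54 mm behind the grasp point. The pads swing forward as they close: fully open they stand 13 mm farther back than shut.
Start: joints at [1.236, 0.591, 0.048, 1.609, -0.033, 0.943, -0.034], TCP at [0.174, -0.704, 0.231] pointing down, gripper open.
Joint ranges: [-2.69, 2.69], [-0.47, 2.24], [-1.27, 1.36], [0.19, 2.51], [-1.53, 4.68], [0.08, 2.07], [-3.09, 3.09]. Speed limits (rad/s): [2.57, 2.57, 3.14, 3.14, 3.14, 3.14, 3.14].

INTERFACE

Orientations are given as a unit quaternion [w, x, y, z].
In Python, from rig import env gives the robot as it stands.
- The arm moves only by the shell command python3 drive.py [OPENING] [FORCE], which reads ROWS from standard input. ROWS is a JSON list of rows, 1 to 10 of them, each an object with the fields xyz (a list: dx, dy, dz in m), r (a list: a rotation vector rx, ry, rz in rad); a field left out counts as zero; each row shifts and turns the commanded pose from where the row before left it, along the tool's axes as they then stand; what a row does not reach is not made up. A row lasts 1/8 s, in which the tool goes at most 0.0625 m and 0.188 rad, less where a joint would pass 70% of its speed; a pose out of reach is approached as far as the arm can. OPENING is the finger opening in m, set as the command begins (- or left out keeps the last). The fingers move at their own pace and stop on an object; FORCE is the grip in N (left out, the last holds). Time passes only in rows, so rows that do not move let the fingers close. It prints the time, the measured TCP pose, the force, the opening and the grip force at its end. Input that does not fit is refused with a message, and nothing moves.
- env.state(): the state, without advancing time (a new reading comes with each control period).
- env.read_camera(name): name is "scene" or "top" or "wrist"; returns a dict with "img" (400x640x3 uint8, red, green, blue), "fx", "fy", "cx", "cy" (pixels), "k1" (the pictures are not rectified: a ray, as slopes to the right and down, at radius r is drawn at 1 + k1 r^2 times it, then the intrinsics apply), "pose" (4x4, takes a point from camera to world coordinates). Camera axes: x right, y down, z forward; pixel columns grow to the right and rows downward; lengths in m; the calibration is good to about 2 mm. A picture is of the moment at which its call begins. There is no depth.
- env.job_done(): hands the job in; it is judged then, once.
The state is a dict: "time": time; "joint_positions": joint angles; "qvel": joint speeds; "joint_torque": joint torques, N m; "eef_pos": TCP position; "tool_rot": TCP orientation; "force": force on the tool from outside, world axes, zero at the start; "torque": the same for the moment, N m; "gripper_width": finger opening in m; "grasp_force": force on a finger pad.
Only numpy, scipy, OpenCV 4.12 (cv2) and the standard library are available. Lean on these libraries where they do the work, as an engineer would, in place of code of your own. Each camera call takes 0.05 s, during which the arm holds its last target. There are 200 camera calls.

## Working session

There is one attempt and no reset: what is moved stays moved. The work goes in short steps, Python scripts to look and compute and a shell command to move; the robot and the scene stay as the last step left them, time stands still between calls to the robot, and variables do not carry over. Pictures are saved under pics/ and viewed, at most 10 in all, crops included, and the job is handed in when it is done.

```bash
ls; mkdir -p pics; python3 - <<'E'
from rig import env
import cv2
print(env.state())
for n in("scene","top"):
    c=env.read_camera(n); print(n,c["fx"],c["fy"],c["cx"],c["cy"],c["k1"],c["pose"].round(4).tolist())
    cv2.imwrite(f"pics/{n}0.png",c["img"][:,:,::-1])
E
```

```text
drive.py
pics
rig.py
{'time': 0.0, 'joint_positions': array([ 1.23550286,  0.59212258,  0.04830949,  1.60983859, -0.03334361,
        0.94269749, -0.03371936]), 'qvel': array([ 0.00022644, -0.0006011 , -0.00099747,  0.00226843, -0.00120599,
       -0.00081973, -0.00102411]), 'joint_torque': array([-1.34478523e-04, -5.48703218e+01,  1.54650059e+00, -1.98129112e+01,
        9.37016535e-03,  8.73522222e-03,  4.91455239e-06]), 'eef_pos': array([ 0.17340804, -0.70309694,  0.2301326 ]), 'tool_rot': array([-1.11500208e-03,  9.92698620e-01,  1.20615803e-01, -1.84772323e-04]), 'force': array([-0.80922248,  0.03936918,  0.6603174 ]), 'torque': array([ 0.00143242,  0.00960251, -0.00648497]), 'grasp_force': 0.0, 'gripper_width': 0.08546665488057613}
scene 467.15861011151054 467.15861011151054 321.35134529110667 203.3368200764578 -0.05692010881811839 [[-0.9007, -0.2243, 0.3721, 0.0239], [-0.4341, 0.4273, -0.793, 1.0389], [0.0189, -0.8758, -0.4823, 0.7545], [0.0, 0.0, 0.0, 1.0]]
top 400.4690388411227 400.4690388411227 328.77060502893005 204.15730398023655 0.0016230924448361421 [[-0.0268, -0.9939, 0.1067, 0.4412], [-0.9994, 0.0241, -0.0261, -0.0502], [0.0233, -0.1073, -0.994, 1.3442], [0.0, 0.0, 0.0, 1.0]]
```
View pics/top0.png

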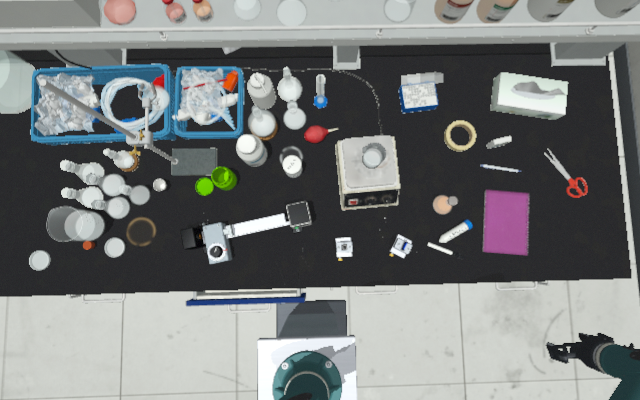

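View pics/scene0.png

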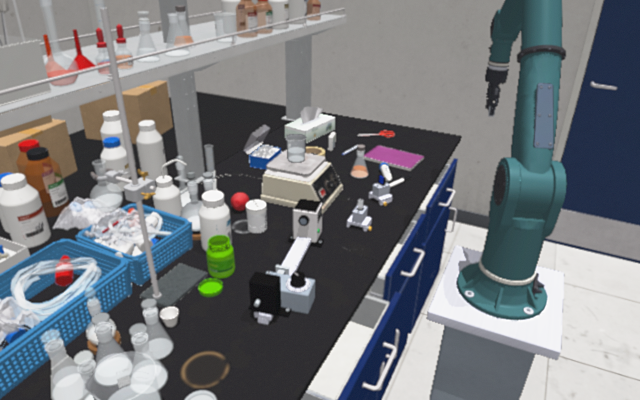

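Top view: photometer runs from the lamp (299,214) to the detector (193,238), with the dial at about (216,251). The two carriers are at (344,248) and (401,245). I'll zoom in on these.

```bash
python3 - <<'E'
import cv2,numpy as np
t=cv2.imread("pics/top0.png");s=cv2.imread("pics/scene0.png")
r=lambda a,w,h:cv2.resize(a,(w,h),interpolation=cv2.INTER_CUBIC)
a=r(t[190:280,170:330],800,450//1)   # x5
b=np.hstack([r(t[225:270,325:425],400,180//1)[:150],r(s[165:235,340:400],400,467)[150:300]*0+r(s[160:235,330:410],400,150)])
cv2.imwrite("pics/z1.png",np.vstack([a,b]))
E
```

View pics/z1.png

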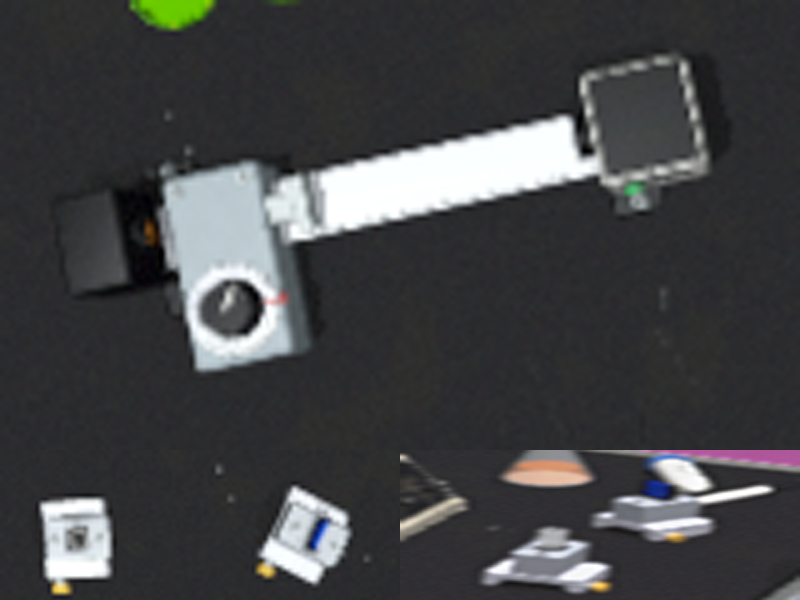

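The clear-cuvette carrier is the left one, at top pixel (344,248) with its screw towards the robot. The blue filter carrier is at (401,245). The dial's centre is at about (216,251) in the original image, and the red mark lies to its right, towards the lamp.

```bash
cat > h.py <<'E'
import numpy as np,cv2
from rig import env
from scipy.spatial.transform import Rotation as R
def und(c,uv):
    s=(np.atleast_2d(uv)-[c["cx"],c["cy"]])/[c["fx"],c["fy"]]; p=s.copy()
    for _ in range(8): p=s/(1+c["k1"]*(p**2).sum(1,keepdims=True))
    return p
def plane(c,uv,z):
    p=und(c,uv); P=np.asarray(c["pose"]); d=np.c_[p,np.ones(len(p))]@P[:3,:3].T; o=P[:3,3]
    return o+d*((z-o[2])/d[:,2:])
def proj(c,X):
    P=np.asarray(c["pose"]); q=(np.atleast_2d(X)-P[:3,3])@P[:3,:3]; p=q[:,:2]/q[:,2:]
    return p*(1+c["k1"]*(p**2).sum(1,keepdims=True))*[c["fx"],c["fy"]]+[c["cx"],c["cy"]]
def tool():
    s=env.state(); w=s["tool_rot"]; return s["eef_pos"],R.from_quat([w[1],w[2],w[3],w[0]])
def goto(X,yaw_axis=None):
    """remaining shift in tool axes to put TCP at X; yaw turn to bring tool y along given world angle (mod pi); tilt fix"""
    p,r=tool(); out=r.inv().apply(np.asarray(X)-p)
    if yaw_axis is None: return out.round(4)
    c=[]
    for a in (yaw_axis,yaw_axis+np.pi):
        y=np.array([np.cos(a),np.sin(a),0]); z=np.array([0,0,-1.]); x=np.cross(y,z)
        c.append((r.inv()*R.from_matrix(np.c_[x,y,z])).as_rotvec())
    c.sort(key=np.linalg.norm)
    return out.round(4),[v.round(3).tolist() for v in c],env.state()["joint_positions"].round(2)
E
python3 - <<'E'
from h import *
c=env.read_camera("top"); im=c["img"]; hsv=cv2.cvtColor(im,cv2.COLOR_RGB2HSV)
white=((im.min(2)>120)).astype(np.uint8)
for nm,(x0,y0,x1,y1),z in (("rail",(228,205,292,245),.026),("cuv",(333,235,357,262),.03),("filt",(388,233,416,260),.03)):
    m=np.zeros_like(white); m[y0:y1,x0:x1]=white[y0:y1,x0:x1]
    k=max(cv2.findContours(m,0,2)[0],key=cv2.contourArea); b=cv2.boxPoints(cv2.minAreaRect(k))
    q=plane(c,b,z); print(nm,b.round(1).tolist(),q.round(3).tolist(),q.mean(0).round(4))
print("dial",plane(c,[[216.5,251.5]],.085),"house",plane(c,[[202,225],[222,222],[209,264],[229,260]],.058).round(3).tolist())
print("lamp",plane(c,[[286,204],[307,201],[291,227],[311,222]],.116).round(3).tolist())
print("red",plane(c,[[226.5,249.5]],.061))
w=env.read_camera("wrist"); P=np.asarray(w["pose"]); p,r=tool()
print("wristcam in tool",r.inv().apply(P[:3,3]-p).round(3),(r.inv().as_matrix()@P[:3,:3]).round(3).tolist(),w["fx"])
E
```

```text
rail [[225.5, 223.39999389648438], [288.5, 211.60000610351562], [291.20001220703125, 226.0], [228.10000610351562, 237.6999969482422]] [[0.528, 0.255, 0.026], [0.561, 0.049, 0.026], [0.514, 0.041, 0.026], [0.48, 0.247, 0.026]] [0.5207 0.1478 0.026 ]
cuv [[334.79998779296875, 237.39999389648438], [351.5, 236.3000030517578], [352.79998779296875, 257.20001220703125], [336.1000061035156, 258.20001220703125]] [[0.472, -0.102, 0.03], [0.474, -0.156, 0.03], [0.406, -0.158, 0.03], [0.405, -0.104, 0.03]] [ 0.4394 -0.1299  0.03  ]
filt [[388.79998779296875, 252.5], [397.70001220703125, 233.39999389648438], [414.20001220703125, 241.10000610351562], [405.29998779296875, 260.20001220703125]] [[0.418, -0.277, 0.03], [0.48, -0.309, 0.03], [0.453, -0.362, 0.03], [0.392, -0.33, 0.03]] [ 0.4359 -0.3193  0.03  ]
dial [[0.43704831 0.26913397 0.085     ]] house [[0.522, 0.322, 0.058], [0.53, 0.259, 0.058], [0.398, 0.299, 0.058], [0.409, 0.237, 0.058]]
lamp [[0.577, 0.049, 0.116], [0.584, -0.015, 0.116], [0.505, 0.035, 0.116], [0.519, -0.026, 0.116]]
red [[0.44240702 0.24379941 0.061     ]]
wristcam in tool [ 0.085  0.001 -0.142] [[0.001, -0.945, -0.328], [1.0, 0.0, 0.001], [-0.001, -0.328, 0.945]] 298.9706453886687
```

```bash
echo '[{"xyz":[0.036, -0.045, 0]}, {"xyz":[0.036, -0.045, 0]}, {"xyz":[0.036, -0.045, 0]}, {"xyz":[0.036, -0.045, 0]}, {"xyz":[0.036, -0.045, 0]}, {"xyz":[0.036, -0.045, 0]}, {"xyz":[0.036, -0.045, 0]}, {"xyz":[0.036, -0.045, 0]}, {"xyz":[0.036, -0.045, 0]}, {"xyz":[0.036, -0.045, 0]}]' | python3 drive.py 0.085; echo '[{"r":[0, 0, -0.17]}, {"r":[0, 0, -0.17]}, {"r":[0, 0, -0.17]}, {"r":[0, 0, -0.17]}, {"r":[0, 0, -0.17]}, {"r":[0, 0, -0.17]}, {"r":[0, 0, -0.17]}, {"r":[0, 0, -0.17]}, {}]' | python3 drive.py
python3 - <<'E'
from h import *
print(goto([.44,-.13,.23],0.03))
c=env.read_camera("wrist"); cv2.imwrite("pics/w1.png",c["img"][:,:,::-1])
E
```

```text
time: 1.45
eef_pos: [0.416, -0.1792, 0.2315]
tool_rot: [0.0, 0.993, 0.121, 0.0]
force: [1.3, -1.4, 0.7]
gripper_width: 0.0852
grasp_force: 0.0
time: 2.58
eef_pos: [0.4152, -0.1809, 0.2313]
tool_rot: [-0.0, 0.697, 0.717, 0.0]
force: [0.6, -0.4, -0.2]
gripper_width: 0.0848
grasp_force: 0.0
(array([0.0502, 0.0262, 0.0013]), [[0.0, -0.0, -0.001], [-0.0, -0.0, 3.14]], array([ 0.62,  0.27, -0.37,  2.19,  0.15,  0.71,  0.18]))
```

View pics/w1.png

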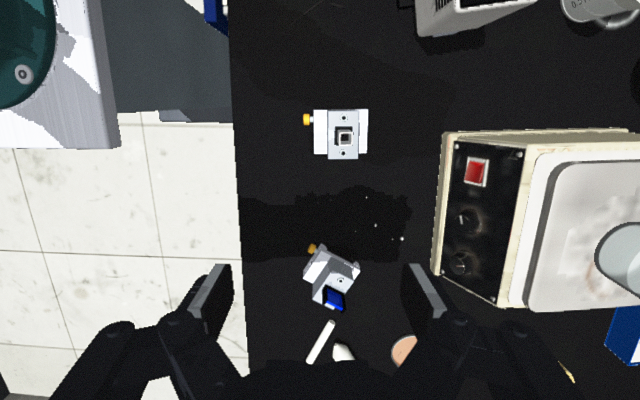

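The clear carrier is centred at about (340,133), with its screw at (307,119). The blue filter carrier is at (332,278). Next I'll go above the dial.

```bash
echo '[{"xyz":[0.056, 0.014, 0]}, {"xyz":[0.056, 0.014, 0]}, {"xyz":[0.056, 0.012, 0]}, {"xyz":[0.056, 0.01, 0]}, {"xyz":[0.056, -0.007, 0]}, {"xyz":[0.056, -0.007, 0]}, {"xyz":[0.056, -0.007, 0]}, {"xyz":[0.056, -0.007, 0]}, {}, {}]' | python3 drive.py 0.06
python3 - <<'E'
from h import *
print(goto([.437,.269,.23],0.16))
c=env.read_camera("wrist"); cv2.imwrite("pics/w2.png",c["img"][:,:,::-1])
np.save("w2.npy",c,allow_pickle=True)
E
```

```text
time: 3.88
eef_pos: [0.4232, 0.2672, 0.231]
tool_rot: [0.0, 0.696, 0.718, -0.001]
force: [-0.7, -0.6, -0.8]
gripper_width: 0.0603
grasp_force: 0.0
(array([0.0013, 0.0139, 0.001 ]), [[-0.001, 0.001, -0.13], [0.002, 0.001, 3.012]], array([-0.25,  0.35, -0.51,  2.09,  0.24,  0.76, -0.88]))
```

View pics/w2.png

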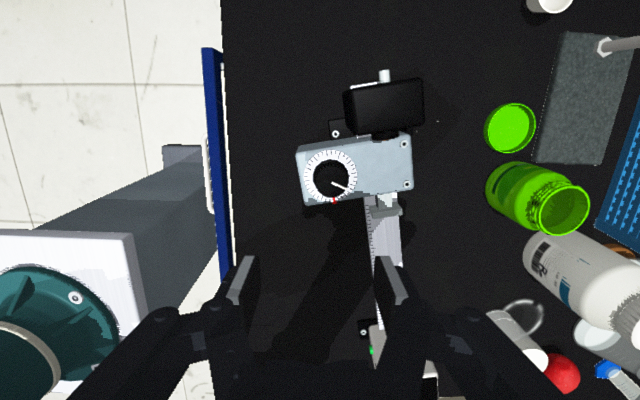

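The dial's disc is centred at about (330,175). The white line points to about (347,188) and the red mark is at about (333,201). Next I'll measure its centre, the line angle and the rail axis.

```bash
cat > dial.py <<'E'
from h import *
def dial(c,near,show=True):
    im=c["img"]; u0,v0=proj(c,[near])[0].astype(int); print("expect",u0,v0)
    S=45; sub=im[v0-S:v0+S,u0-S:u0+S].astype(int); off=np.array([u0-S,v0-S])
    dark=(sub.max(2)<70).astype(np.uint8)
    n,l,st,ce=cv2.connectedComponentsWithStats(dark)
    i=min((k for k in range(1,n) if st[k,4]>150),key=lambda k:np.hypot(*(ce[k]-S)))
    k=max(cv2.findContours((l==i).astype(np.uint8),0,1)[0],key=cv2.contourArea); hull=cv2.convexHull(k)
    e=cv2.minEnclosingCircle(hull); fill=np.zeros_like(dark); cv2.fillConvexPoly(fill,hull,1)
    w=(sub.min(2)>140)&(cv2.erode(fill,np.ones((3,3)))>0)
    red=(sub[:,:,0]>150)&(sub[:,:,1]<110)&(sub[:,:,2]<110)
    wp=np.argwhere(w)[:,::-1]+off; rp=np.argwhere(red)[:,::-1]+off
    ctr=np.array(e[0])+off
    return ctr,e[1],plane(c,ctr,.080)[0],plane(c,wp,.085) if len(wp) else None,plane(c,rp,.061) if len(rp) else None
E
python3 - <<'E'
from dial import *
c=np.load("w2.npy",allow_pickle=True).item(); im=c["img"]
ctr,r,X,W,Rd=dial(c,[.437,.269,.075]); print(ctr,r,X,"white",len(W),W.mean(0),"red",Rd.mean(0))
# disc ring (white, z .061)
hsv=cv2.cvtColor(im,cv2.COLOR_RGB2HSV)
g=(im.min(2)>215).astype(np.uint8); m=np.zeros_like(g); m[140:215,295:365]=g[140:215,295:365]
p=np.argwhere(m)[:,::-1].astype(np.float32); h=cv2.convexHull(p.astype(np.int32)); el=cv2.fitEllipse(h); print("disc",el,plane(c,[el[0]],.061))
v=W-W.mean(0); d=np.linalg.svd(v[:,:2])[2][0]; print("line dir",d, "far end",W[np.argmax(np.linalg.norm(W-X,axis=1))],np.degrees(np.arctan2(d[1],d[0])))
# housing top, greyish blue
b=((hsv[:,:,2]>120)&(hsv[:,:,1]>15)&(hsv[:,:,1]<70)).astype(np.uint8); m=np.zeros_like(b); m[125:212,285:420]=b[125:212,285:420]
m=cv2.morphologyEx(m,cv2.MORPH_CLOSE,np.ones((25,25))); k=max(cv2.findContours(m,0,2)[0],key=cv2.contourArea)
bx=cv2.boxPoints(cv2.minAreaRect(k)); q=plane(c,bx,.058); print("house",bx.round(0).tolist(),q.round(4).tolist(),q.mean(0))
big=cv2.resize(im[110:280,280:430],None,fx=4,fy=3.5,interpolation=2); cv2.imwrite("pics/z2.png",big[:,:,::-1])
E
```

```text
expect 329 184
[330.76106262 178.05309677] 18.440813064575195 [0.43759974 0.27749718 0.08      ] white 33 [0.44424501 0.27192731 0.085     ] red [0.44295338 0.24896396 0.061     ]
disc ((327.04913330078125, 173.42727661132812), (51.93157958984375, 60.86699676513672), 117.77388000488281) [[0.43445982 0.27766249 0.061     ]]
line dir [ 0.92976336 -0.36815771] far end [0.45099826 0.26997335 0.085     ] -21.60204316374777
house [[292.0, 207.0], [297.0, 128.0], [416.0, 135.0], [411.0, 214.0]] [[0.3971, 0.2374, 0.058], [0.4012, 0.3239, 0.058], [0.5252, 0.3213, 0.058], [0.5323, 0.2336, 0.058]] [0.46393846 0.27906764 0.058     ]
```

View pics/z2.png

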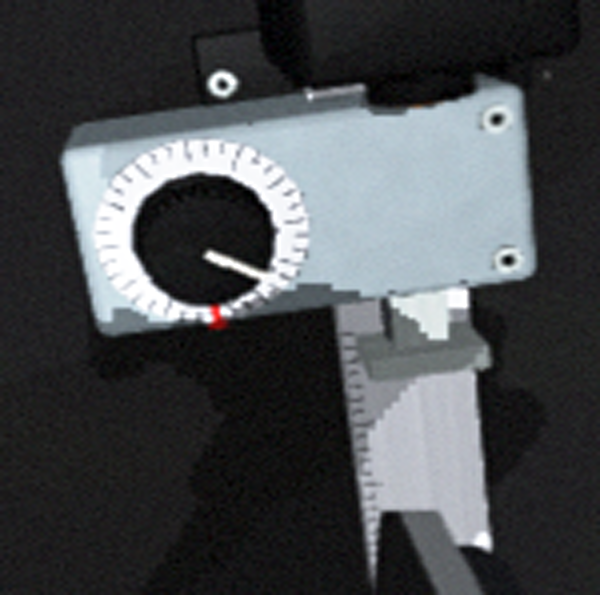

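The line points to crop (272,278) and the red mark sits at crop (218,317). The angle to go is about 1.03 rad. I'll refine the centre with the ring's outline and compute the approach.

```bash
python3 - <<'E'
from dial import *
c=np.load("w2.npy",allow_pickle=True).item(); im=c["img"].astype(int)
g=((im.min(2)>190)&(im.max(2)-im.min(2)<14)).astype(np.uint8); m=np.zeros_like(g); m[146:206,300:360]=g[146:206,300:360]
m=cv2.morphologyEx(m,cv2.MORPH_CLOSE,np.ones((3,3))); k=max(cv2.findContours(m,0,1)[0],key=cv2.contourArea)
P=plane(c,k[:,0].astype(float),.061)[:,:2]*1000; P=cv2.convexHull(P.astype(np.float32))[:,0]
print(cv2.minEnclosingCircle(P),len(P),P.min(0),P.max(0),P.min(0)/2+P.max(0)/2)
print("line ends",plane(c,[[331.75,182.9],[348,189.4]],.085))
print("rail",plane(c,[[364.5,198.6],[373,274],[400,217],[402.5,265.7]],.026).round(4).tolist())
print(goto([.4375,.275,.11],0.161))
E
```

```text
((437.48272705078125, 274.642822265625), 28.838695526123047) 34 [408.7951  246.74919] [465.92242 302.88437] [437.35876 274.81677]
line ends [[0.43853545 0.27382628 0.085     ]
 [0.4551671  0.26760129 0.085     ]]
rail [[0.4831, 0.2394, 0.026], [0.5036, 0.1333, 0.026], [0.5297, 0.2166, 0.026], [0.5419, 0.1471, 0.026]]
(array([0.0085, 0.0143, 0.1209]), [[-0.001, 0.002, -0.132], [0.002, 0.001, 3.009]], array([-0.25,  0.35, -0.51,  2.09,  0.24,  0.76, -0.88]))
```

```bash
echo '[{"xyz":[0.008, 0.0143, 0.04]}, {"xyz":[0, 0, 0.05]}, {"xyz":[0, 0, 0.04]}, {}, {}]' | python3 drive.py 0.05; python3 -c "
from h import *
print(goto([.4374,.2747,.067],0.03))
c=env.read_camera('wrist'); cv2.imwrite('pics/w3.png',c['img'][:,:,::-1])"
```

```text
time: 4.55
eef_pos: [0.4385, 0.2756, 0.1023]
tool_rot: [0.0, 0.697, 0.717, 0.001]
force: [-0.5, -0.7, -0.5]
gripper_width: 0.05
grasp_force: 0.0
(array([-0.0009, -0.0011,  0.0353]), [[0.001, -0.0, -0.001], [-0.001, -0.002, 3.141]], array([-0.36,  0.56, -0.38,  2.15,  0.43,  0.5 , -1.04]))
```

View pics/w3.png

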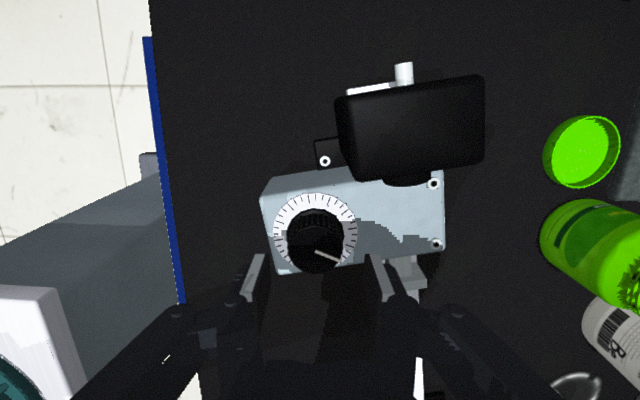

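The knob at (316,245) lies midway between the fingertips, at columns 255 and 378. I'll go down and grip.

```bash
echo '[{"xyz":[-0.0009, -0.0011, 0.02]}, {"xyz":[0, 0, 0.0155]}, {}]' | python3 drive.py; echo '[{}, {}, {}, {}, {}, {}]' | python3 drive.py 0.0 50
```

```text
time: 4.97
eef_pos: [0.4364, 0.2749, 0.0657]
tool_rot: [0.0, 0.696, 0.718, -0.0]
force: [1.2, -0.1, -0.4]
gripper_width: 0.05
grasp_force: 0.0
time: 5.72
eef_pos: [0.4373, 0.2756, 0.0667]
tool_rot: [0.0, 0.696, 0.718, 0.001]
force: [0.4, -0.8, 5.9]
gripper_width: 0.0306
grasp_force: 49.4
```

```bash
echo '[{"xyz":[0, 0, -0.001], "r":[0, 0, 0.13]}, {"r":[0, 0, 0.13]}, {"r":[0, 0, 0.13]}, {"r":[0, 0, 0.13]}, {"r":[0, 0, 0.13]}, {"r":[0, 0, 0.13]}, {"r":[0, 0, 0.13]}, {"r":[0, 0, 0.12]}, {}, {}]' | python3 drive.py; python3 -c "
from dial import *
s=env.state();print(s['torque'],s['force'])
c=env.read_camera('wrist'); cv2.imwrite('pics/w4.png',c['img'][:,:,::-1])"
```

```text
time: 6.98
eef_pos: [0.4373, 0.2755, 0.0668]
tool_rot: [-0.0, 0.959, 0.282, 0.001]
force: [2.4, 1.3, -3.9]
gripper_width: 0.0306
grasp_force: 50.7
[ 0.06703101 -0.66623762 -0.2211832 ] [ 2.43467448  1.2574655  -3.94772387]
```

```bash
echo '[{}, {}, {}, {}]' | python3 drive.py 0.052; echo '[{"xyz":[0, 0, -0.03]}, {"xyz":[0, 0, -0.05]}, {"xyz":[0, 0, -0.05]}, {}, {}, {}]' | python3 drive.py; python3 - <<'E'
from dial import *
c=env.read_camera("wrist"); np.save("w5.npy",c,allow_pickle=True)
ctr,r,X,W,Rd=dial(c,[.4374,.2747,.075]); print(ctr,r,X,"white",len(W) if W is not None else 0,"red",Rd.mean(0),len(Rd))
d=W.mean(0)-[.4374,.2747,.085]; print(d,np.degrees(np.arctan2(d[1],d[0]))); d=np.linalg.svd((W-W.mean(0))[:,:2])[2][0]; print(d,np.degrees(np.arctan(d[1]/d[0])))
u,v=ctr.astype(int); im=c["img"][v-90:v+90,u-110:u+110]; cv2.imwrite("pics/z5.png",cv2.resize(im,None,fx=3,fy=3,interpolation=2)[:,:,::-1])
E
```

```text
time: 7.52
eef_pos: [0.4361, 0.2752, 0.0668]
tool_rot: [-0.0, 0.959, 0.282, -0.0]
force: [-0.0, -0.4, 0.6]
gripper_width: 0.0518
grasp_force: 0.0
time: 8.28
eef_pos: [0.4354, 0.2744, 0.1954]
tool_rot: [0.001, 0.959, 0.282, -0.002]
force: [0.3, -0.7, -0.1]
gripper_width: 0.0521
grasp_force: 0.0
expect 316 195
[316.82247543 192.92019653] 21.31804656982422 [0.44086155 0.27641837 0.08      ] white 0 red [0.44251247 0.24950081 0.061     ] 10Traceback (most recent call last):
  File "<stdin>", line 4, in <module>
AttributeError: 'NoneType' object has no attribute 'mean'
```

```bash
python3 - <<'E'
from dial import *
c=np.load("w5.npy",allow_pickle=True).item()
im=c["img"][125:265,220:420]; cv2.imwrite("pics/z5.png",cv2.resize(im,None,fx=4,fy=4,interpolation=2)[:,:,::-1])
E
```

```text
(no output)
```

View pics/z5.png

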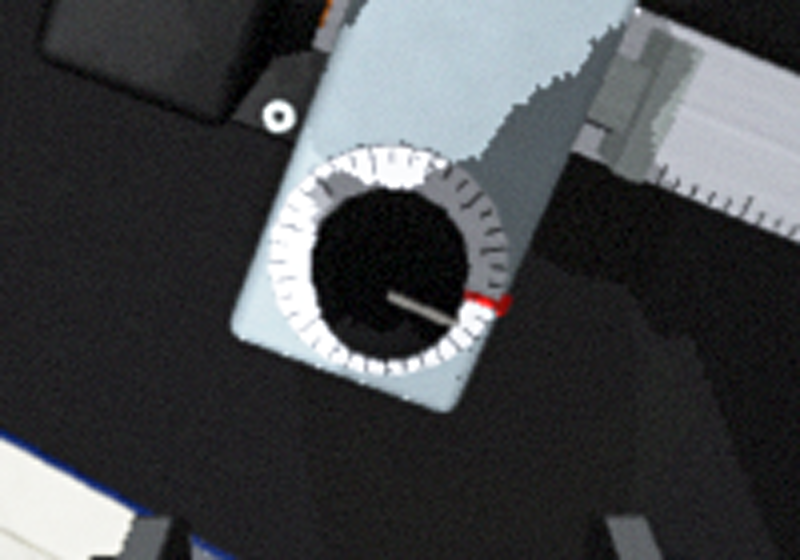

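The line runs from crop (388,295) to (455,322), and the red mark from (465,296) to (505,306), which is about (342,200) in the image.

```bash
python3 - <<'E'
from dial import *
c=np.load("w5.npy",allow_pickle=True).item()
px=lambda p:np.array(p)/4+[220,125]-.4
L=plane(c,px([[388,295],[455,322]]),.085); Rd=plane(c,px([[465,296],[503,305]]),.061)
disc=plane(c,px([[388,260]]),.061)
print(L,Rd,disc)
a=lambda d:np.degrees(np.arctan2(d[1],d[0]))
C=np.array([.4374,.2747,0])
print("line",a(L[1]-L[0]),"tip from C",a(L[1]-C),"disc ctr",a(L[1]-disc[0]),"red",a(Rd[1]-Rd[0]),a(Rd.mean(0)-C),a(Rd.mean(0)-disc[0]))
# rail edges near: ruler edge lower, upper edge at crop (655,172)-(795,238); (645,15)-(795,80)
q=plane(c,px([[655,172],[795,238],[645,15],[795,80]]),.026); print(a(q[1]-q[0]),a(q[3]-q[2]))
h=plane(c,px([[572,153],[505,300]]),.058);print('house edge',a(h[1]-h[0]))
E
```

```text
[[0.43780834 0.27469368 0.085     ]
 [0.44058643 0.25863608 0.085     ]] [[0.44112006 0.25450756 0.061     ]
 [0.44423005 0.24541369 0.061     ]] [[0.4386405  0.27520369 0.061     ]]
line -80.18454758250118 tip from C -78.78047046008258 disc ctr -83.30106885859615 red -71.1199109295452 -77.96335777408319 -80.91931532410763
-81.78418510039604 -79.16959029174646
house edge -169.0459459972921
```

The dial is on its mark: line at −80.2°, red mark and rail at about −80°. Next I'll look at the rail from above on the way to the carrier.

```bash
echo '[{"xyz":[0, 0, -0.02], "r":[0, 0, -0.17]}, {"xyz":[0, 0, -0.025], "r":[0, 0, -0.17]}, {"r":[0, 0, -0.17]}, {"r":[0, 0, -0.17]}, {"r":[0, 0, -0.17]}, {"r":[0, 0, -0.15]}, {"xyz":[-0.04, 0.018, 0]}, {"xyz":[-0.04, 0.018, 0]}, {"xyz":[-0.04, 0.018, 0]}, {"xyz":[-0.04, 0.018, 0]}]' | python3 drive.py 0.085; echo '[{}, {}]' | python3 drive.py; python3 - <<'E'
from dial import *
c=env.read_camera("wrist"); np.save("w6.npy",c,allow_pickle=True)
print(goto([.52,.1,.24],.165))
print("expect lamp, stop",proj(c,[[.543,.027,.086],[.51,.22,.047],[.4374,.2747,.085]]))
cv2.imwrite("pics/w6.png",c["img"][:,:,::-1])
E
```

```text
time: 9.57
eef_pos: [0.5084, 0.1138, 0.2405]
tool_rot: [-0.001, 0.707, 0.708, -0.001]
force: [0.7, 0.4, -0.4]
gripper_width: 0.0848
grasp_force: 0.0
time: 9.82
eef_pos: [0.5079, 0.1157, 0.2409]
tool_rot: [-0.001, 0.707, 0.708, -0.001]
force: [-0.9, 0.8, 0.1]
gripper_width: 0.0853
grasp_force: 0.0
(array([-0.0165,  0.0122,  0.0011]), [[-0.002, -0.001, -0.162], [-0.001, 0.002, 2.979]], array([-0.06,  0.34, -0.32,  2.04,  0.15,  0.78, -0.46]))
expect lamp, stop [[347.32566422 262.31933968]
 [318.70604793  80.65710073]
 [236.66967123  12.40113158]]
```

View pics/w6.png

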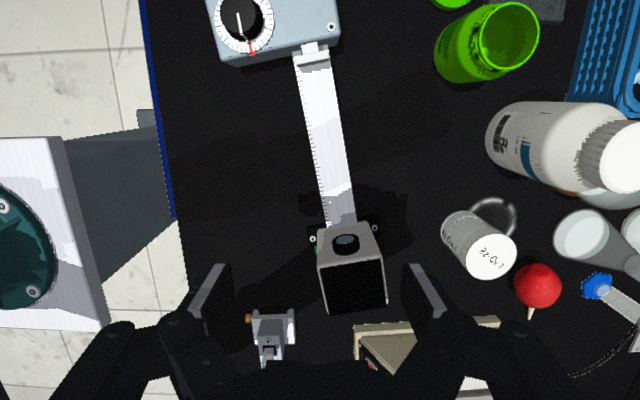

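The rail runs from (312,75) to (340,215), and the stop plate is at about (312,62). The dial's line points at the red mark at (251,52). The clear carrier is at (272,340). I'll fit the rail edges next.

```bash
python3 - <<'E'
from dial import *
c=np.load("w6.npy",allow_pickle=True).item(); im=c["img"]
L=[];Rr=[]
for v in range(95,195,2):
    g=im[v,285:375].astype(float).min(1); w=np.where(g>100)[0]
    if len(w)<20: continue
    L.append((285+w[0]-.5,v)); Rr.append((285+w[-1]+.5,v))
l=plane(c,np.array(L),.026)[:,:2]; r=plane(c,np.array(Rr),.026)[:,:2]
for p in(l,r):
    f=np.polyfit(p[:,1],p[:,0],1,); res=p[:,0]-np.polyval(f,p[:,1]); k=abs(res)<.002; f=np.polyfit(p[k,1],p[k,0],1); print(-np.arctan(f[0]),np.polyval(f,.15),k.sum(),len(k),res.std())
col=im[45:100,305:320].astype(int).mean(2); print(col[:, [2,7,12]].astype(int).T.tolist())
E
```

```text
0.19671429091111156 0.49994550256099524 50 50 0.000358387424952754
0.19469328400266328 0.540953387629341 50 50 0.0003873145796194139
[[251, 249, 248, 248, 248, 248, 248, 248, 244, 237, 248, 247, 247, 246, 245, 244, 237, 166, 80, 74, 112, 156, 167, 165, 167, 166, 165, 185, 254, 253, 252, 252, 251, 251, 251, 252, 251, 252, 251, 252, 252, 251, 252, 252, 252, 252, 252, 252, 252, 252, 253, 252, 252, 252, 252], [247, 246, 246, 247, 247, 246, 246, 242, 236, 245, 246, 246, 245, 245, 243, 237, 166, 79, 72, 97, 153, 169, 169, 166, 168, 180, 247, 250, 253, 252, 252, 252, 252, 252, 252, 252, 252, 251, 252, 252, 251, 252, 251, 251, 252, 252, 252, 252, 252, 251, 252, 251, 251, 251, 251], [192, 207, 236, 247, 247, 246, 244, 240, 246, 246, 244, 245, 245, 244, 232, 162, 85, 76, 125, 160, 168, 166, 170, 166, 164, 180, 251, 252, 251, 250, 250, 250, 250, 250, 251, 251, 251, 252, 252, 253, 253, 253, 253, 253, 253, 253, 252, 252, 252, 252, 252, 251, 251, 252, 251]]
```

```bash
echo '[{"xyz":[-0.049, -0.0146, 0]}, {"xyz":[-0.049, -0.0146, 0]}, {"xyz":[-0.049, -0.0146, 0]}, {"xyz":[-0.049, -0.0146, 0]}, {"xyz":[-0.049, -0.0146, 0]}, {"xyz":[0, 0, 0.02]}, {}, {}]' | python3 drive.py; python3 - <<'E'
from dial import *
c=np.load("w6.npy",allow_pickle=True).item(); print("stop face top edge",plane(c,[[312,61.5],[317,60.5]],.060))
c=env.read_camera("wrist"); np.save("w7.npy",c,allow_pickle=True)
im=c["img"]; g=(im.min(2)>90).astype(np.uint8)
u,v=proj(c,[[.437,-.13,.03]])[0].astype(int); print(u,v,tool()[0])
m=np.zeros_like(g); m[v-60:v+60,u-60:u+60]=g[v-60:v+60,u-60:u+60]
n,l,st,ce=cv2.connectedComponentsWithStats(m); i=1+np.argmax(st[1:,4]); k=max(cv2.findContours((l==i).astype(np.uint8),0,1)[0],key=cv2.contourArea)
b=cv2.boxPoints(cv2.minAreaRect(k)); q=plane(c,b,.022); print(b.round(1).tolist(),q.round(4).tolist(),q.mean(0))
cv2.imwrite("pics/z7.png",cv2.resize(im[v-60:v+60,u-80:u+80],None,fx=5,fy=5,interpolation=2)[:,:,::-1]); print("crop off",u-80,v-60)
E
```

```text
time: 10.88
eef_pos: [0.4365, -0.1282, 0.2221]
tool_rot: [-0.0, 0.706, 0.709, 0.0]
force: [0.0, 0.3, -0.5]
gripper_width: 0.0849
grasp_force: 0.0
stop face top edge [[0.50323451 0.23706008 0.06      ]
 [0.50818504 0.23798412 0.06      ]]
316 179 [ 0.43667902 -0.12833778  0.22227481]
[[287.5, 155.3000030517578], [346.8999938964844, 152.8000030517578], [349.1000061035156, 206.3000030517578], [289.79998779296875, 208.8000030517578]] [[0.4035, -0.1037, 0.022], [0.4716, -0.1005, 0.022], [0.4768, -0.1656, 0.022], [0.4046, -0.1692, 0.022]] [ 0.43913193 -0.13474471  0.022     ]
crop off 236 119
```

View pics/z7.png

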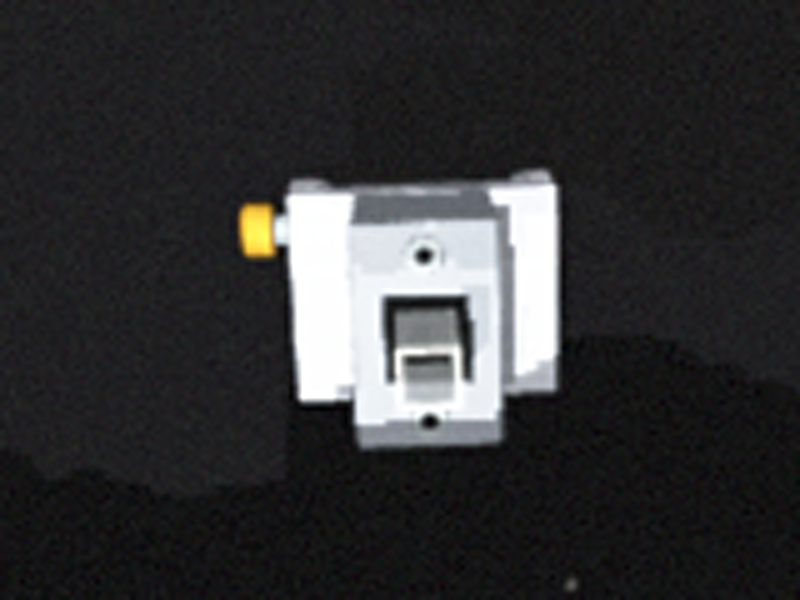

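The clear carrier's block top has corners at about crop (350,225), (498,218), (503,420) and (358,424). Its screw hole pair is at (424,255) and (429,421), and the brass screw at (258,230).

```bash
python3 - <<'E'
from dial import *
c=np.load("w7.npy",allow_pickle=True).item()
px=lambda p:np.array(p)/5+[236,119]-.4
a=lambda d:np.arctan2(d[1],d[0])
h=plane(c,px([[424,255],[429,421]]),.058); print("holes",h,"axis",a(h[0]-h[1])-np.pi/2,h.mean(0))
b=plane(c,px([[350,226],[498,219],[503,420],[358,424]]),.058); print(b.round(4).tolist(),b.mean(0),a(b[0]-b[3])-np.pi/2,a(b[1]-b[2])-np.pi/2,a(b[1]-b[0]),a(b[2]-b[3]))
f=plane(c,px([[288,195],[300,402],[556,187],[556,388]]),.022); print(f.round(4).tolist(),f.mean(0),a(f[0]-f[1])-np.pi/2,a(f[2]-f[3])-np.pi/2)
ang=a(h[0]-h[1])-np.pi/2
print(goto([*(h.mean(0)[:2]/2+b.mean(0)[:2]/2),.026],ang))
E
```

```text
holes [[ 0.44092662 -0.11233108  0.058     ]
 [ 0.44234613 -0.14893261  0.058     ]] axis 0.038763358554741556 [ 0.44163637 -0.13063185  0.058     ]
[[0.4255, -0.1063, 0.058], [0.4562, -0.1046, 0.058], [0.4584, -0.1486, 0.058], [0.427, -0.1497, 0.058]] [ 0.44176106 -0.12731224  0.058     ] 0.033162546136292326 0.04971561454221307 0.05308694324548239 0.0342222655090748
[[0.41, -0.1064, 0.022], [0.4119, -0.1565, 0.022], [0.4716, -0.1042, 0.022], [0.4735, -0.1527, 0.022]] [ 0.44174398 -0.12996281  0.022     ] 0.0376740575302319 0.037405414456830544
(array([-0.0007,  0.0048,  0.1963]), [[0.001, -0.0, -0.035], [-0.0, -0.001, 3.107]], array([ 0.39,  0.28, -0.24,  2.2 ,  0.1 ,  0.68,  0.08]))
```

```bash
echo '[{"xyz":[-0.0018, 0.005, 0.05], "r":[0, 0, -0.035]}, {"xyz":[0, 0, 0.05]}, {"xyz":[0, 0, 0.04]}, {}, {}]' | python3 drive.py 0.056; python3 -c "
from h import *
print(goto([.4417,-.130,.026],.038),env.state()['force'])"
```

```text
time: 11.55
eef_pos: [0.4421, -0.1312, 0.0829]
tool_rot: [0.001, 0.694, 0.72, 0.001]
force: [0.7, -0.1, 0.7]
gripper_width: 0.056
grasp_force: 0.0
(array([ 0.0012, -0.0004,  0.0569]), [[0.002, 0.0, -0.001], [0.0, -0.003, 3.141]], array([ 0.31,  0.53, -0.15,  2.29,  0.24,  0.33, -0.01])) [ 0.67307384 -0.06517091  0.74737238]
```

```bash
echo '[{"xyz":[0.001, 0, 0.025]}, {"xyz":[0, 0, 0.02]}, {"xyz":[0, 0, 0.011]}, {}, {}]' | python3 drive.py; echo '[{}, {}, {}, {}, {}, {}]' | python3 drive.py 0.0 50
```

```text
time: 12.18
eef_pos: [0.4415, -0.1308, 0.0267]
tool_rot: [0.001, 0.694, 0.72, 0.0]
force: [-0.3, 0.1, 1.0]
gripper_width: 0.0562
grasp_force: 0.0
time: 12.92
eef_pos: [0.4412, -0.1308, 0.0266]
tool_rot: [0.001, 0.694, 0.72, 0.0]
force: [-0.5, 0.4, 5.9]
gripper_width: 0.031
grasp_force: 49.3
```

```bash
echo '[{"xyz":[0, 0, -0.02]}, {"xyz":[0, 0, -0.04]}, {"xyz":[0, 0, -0.05]}, {"xyz":[0, 0, -0.04]}, {"xyz":[0.05, 0.009, 0]}, {"xyz":[0.055, 0.01, 0]}, {"xyz":[0.055, 0.012, 0]}, {"xyz":[0.055, 0.012, 0]}, {"xyz":[0.045, 0.012, 0], "r":[0, 0, -0.157]}, {}]' | python3 drive.py; echo '[{}, {}]' | python3 drive.py; python3 -c "
from h import *
print(goto([.5195,.154,.16],.195),env.state()['force'],env.state()['torque'])"
```

```text
time: 14.18
eef_pos: [0.487, 0.1364, 0.1762]
tool_rot: [-0.0, 0.633, 0.774, 0.002]
force: [-0.6, -1.2, -2.0]
gripper_width: 0.0318
grasp_force: 50.3
time: 14.42
eef_pos: [0.4857, 0.1292, 0.1755]
tool_rot: [-0.0, 0.637, 0.771, -0.001]
force: [-0.5, -0.6, -1.6]
gripper_width: 0.0314
grasp_force: 50.3
(array([0.0179, 0.0379, 0.0154]), [[-0.002, 0.001, -0.005], [0.002, 0.003, 3.137]], array([-0.11,  0.41, -0.31,  2.14,  0.21,  0.62, -0.38])) [-0.50905778 -0.57304085 -1.58858396] [ 0.00325525 -0.00366791  0.07981708]
```

```bash
echo '[{"xyz":[0.018, 0.038, 0], "r":[0, 0, -0.005]}, {"xyz":[0, 0, 0.05]}, {"xyz":[0, 0, 0.045]}, {"xyz":[0, 0, 0.02]}, {}, {}]' | python3 drive.py; python3 - <<'E'
from dial import *
print(goto([.5195,.154,.0406],.195),env.state()['force'])
c=env.read_camera("wrist"); np.save("w8.npy",c,allow_pickle=True); im=c["img"]
print("exp rail",proj(c,[[.5,.19,.026],[.53,.19,.026]]),"stop",proj(c,[[.503,.2375,.06]]))
L=[]
for y in np.arange(.19,.225,.004):
    u,v=proj(c,[[.5204-(y-.15)*.1975,y,.026]])[0]; g=im[int(v),int(u)-60:int(u)+60].astype(int).min(1); w=np.where(g>75)[0]; 
    L.append((int(v),int(u)-60+w[0],int(u)-60+w[-1],plane(c,[[int(u)-60.5+w[0],int(v)],[int(u)-59.5+w[-1],int(v)]],.026)[:,:2].round(4).tolist()))
for l in L: print(l)
E
```

```text
time: 15.18
eef_pos: [0.521, 0.1556, 0.0616]
tool_rot: [0.0, 0.634, 0.773, 0.0]
force: [0.5, 0.4, -2.2]
gripper_width: 0.0309
grasp_force: 50.3
(array([-0.0013, -0.0018,  0.021 ]), [[0.001, 0.0, 0.002], [-0.0, 0.002, -3.14]], array([-0.22,  0.63, -0.22,  2.12,  0.32,  0.42, -0.49])) [ 0.47243747  0.41893382 -2.1758895 ]
exp rail [[293.3675916  179.96691059]
 [341.11635394 189.18025518]] stop [[312.32762623 101.07095161]]
(183, np.int64(282), np.int64(346), [[0.4932, 0.1867], [0.5324, 0.1945]])
(177, np.int64(281), np.int64(346), [[0.492, 0.1903], [0.5315, 0.1982]])
(170, np.int64(281), np.int64(346), [[0.4913, 0.1946], [0.5305, 0.2024]])
(164, np.int64(280), np.int64(346), [[0.4901, 0.1981], [0.5297, 0.206]])
(157, np.int64(280), np.int64(347), [[0.4894, 0.2023], [0.5293, 0.2103]])
(150, np.int64(280), np.int64(347), [[0.4888, 0.2065], [0.5284, 0.2144]])
(143, np.int64(280), np.int64(347), [[0.4881, 0.2105], [0.5274, 0.2184]])
(136, np.int64(279), np.int64(347), [[0.4869, 0.2144], [0.5265, 0.2223]])
(129, np.int64(279), np.int64(348), [[0.4863, 0.2184], [0.5261, 0.2264]])
```

Rail axis agrees with the plan to within 0.5 mm. I'll lower the carrier.

```bash
echo '[{"xyz":[0, -0.0017, 0.006]}, {"xyz":[0, 0, 0.006]}, {"xyz":[0, 0, 0.005]}, {}]' | python3 drive.py; echo '[{"xyz":[0, 0, 0.003]}, {"xyz":[0, 0, 0.002]}, {}]' | python3 drive.py
```

```text
time: 15.72
eef_pos: [0.5182, 0.1557, 0.0433]
tool_rot: [-0.0, 0.634, 0.774, -0.0]
force: [0.2, -0.3, -2.6]
gripper_width: 0.0316
grasp_force: 50.3
time: 16.1
eef_pos: [0.5189, 0.156, 0.0405]
tool_rot: [0.001, 0.634, 0.774, 0.0]
force: [-3.8, -1.5, 14.2]
gripper_width: 0.0312
grasp_force: 52.5
```

```bash
echo '[{"xyz":[0, 0, -0.0008]}, {"xyz":[0.006, 0, 0]}, {"xyz":[0.01, 0, 0]}, {"xyz":[0.012, 0, 0]}, {"xyz":[0.01, 0, 0]}, {"xyz":[0.006, 0, 0]}, {}, {}]' | python3 drive.py; python3 -c "
from h import *
print(env.state()['torque'],goto([.503+.1938*.025,.2375-.981*.025,.0405],.197))"
```

```text
time: 17.1
eef_pos: [0.5111, 0.2, 0.0406]
tool_rot: [0.001, 0.634, 0.774, 0.001]
force: [-0.9, 1.1, 6.7]
gripper_width: 0.0314
grasp_force: 51.5
[-0.00020857  0.16126264  0.00347505] (array([ 0.0134, -0.0006,  0.0001]), [[0.003, -0.001, 0.002], [0.001, 0.004, -3.14]], array([-0.32,  0.67, -0.19,  2.12,  0.32,  0.38, -0.57]))
```

```bash
echo '[{"xyz":[0.005, 0, 0]}, {"xyz":[0.004, 0, 0]}, {}]' | python3 drive.py; echo '[{"xyz":[0.002, 0, 0]}, {}]' | python3 drive.py;echo '[{"xyz":[0.001, 0, 0]}, {}]' | python3 drive.py
```

```text
time: 17.48
eef_pos: [0.5095, 0.2081, 0.0406]
tool_rot: [0.001, 0.634, 0.773, 0.001]
force: [1.4, -1.3, 6.3]
gripper_width: 0.0313
grasp_force: 51.6
time: 17.73
eef_pos: [0.5092, 0.2095, 0.0406]
tool_rot: [0.001, 0.634, 0.773, 0.001]
force: [0.4, -2.0, 6.9]
gripper_width: 0.031
grasp_force: 51.6
time: 17.98
eef_pos: [0.5091, 0.2102, 0.0406]
tool_rot: [0.001, 0.634, 0.773, 0.001]
force: [0.2, -2.0, 7.1]
gripper_width: 0.0316
grasp_force: 51.6
```

```bash
for i in 1 2; do echo '[{"xyz":[0.001, 0, 0]}, {}]' | python3 drive.py | grep -E "eef|force:"; done; echo '[{"xyz":[0.001, 0, 0]}, {}]' | python3 drive.py | grep -E "eef|force:"
```

```text
eef_pos: [0.5089, 0.2112, 0.0406]
force: [0.3, -2.7, 6.7]
grasp_force: 51.6
eef_pos: [0.5087, 0.2122, 0.0406]
force: [-0.1, -1.9, 7.4]
grasp_force: 51.6
eef_pos: [0.5086, 0.2124, 0.0406]
force: [0.3, -3.1, 6.9]
grasp_force: 51.6
```

```bash
echo '[{"xyz":[0.0005, 0, 0]}, {}]' | python3 drive.py | grep -E "eef|force:"; echo '[{"xyz":[0.0005, 0, 0]}, {}]' | python3 drive.py | grep -E "eef|force:"
```

```text
eef_pos: [0.5086, 0.2125, 0.0406]
force: [0.2, -4.0, 7.2]
grasp_force: 51.7
eef_pos: [0.5086, 0.2125, 0.0406]
force: [1.3, -4.5, 8.0]
grasp_force: 51.7
```

```bash
cat > f.py <<'E'
from h import *
F=[]
for _ in range(4):
    F.append(env.state()["force"]); env.read_camera("top")
F=np.array(F); u=np.array([-.194,.981,0]); print("push",-(F@u).mean().round(2),(F@u).std().round(2),"F",F.mean(0).round(2),env.state()["time"],env.state()["eef_pos"].round(4),env.state()["torque"].round(2))
E
echo '[{"xyz":[0, 0, -0.0004]}, {"xyz":[0.001, 0, 0]}, {"xyz":[0.001, 0, 0]}, {}, {}]' | python3 drive.py | grep -E "eef|force:"; python3 f.py
```

```text
eef_pos: [0.5085, 0.2126, 0.0407]
force: [2.7, -8.1, 6.4]
grasp_force: 51.6
push 8.32 0.66 F [ 2.84 -7.92  6.61] 20.05 [0.5085 0.2126 0.0406] [-1.46 -0.51 -0.1 ]
```

```bash
echo '[{"xyz":[0.0012, 0, 0]}, {}, {}, {}]' | python3 drive.py | grep -E "eef|force:"; python3 f.py; python3 - <<'E'
from dial import *
# dial check from the wrist camera: line and red mark by mask
c=env.read_camera("wrist"); im=c["img"]; C=np.array([.4374,.2747])
print("dial px",proj(c,[[*C,.085]]),"jnt",env.state()["joint_positions"].round(2))
a=lambda d:np.degrees(np.arctan2(d[1],d[0]))
for n in("wrist","scene"):
    c=env.read_camera(n); im=c["img"].astype(int); u,v=proj(c,[[*C,.085]])[0]
    y,x=np.mgrid[0:400,0:640]; X=plane(c,np.c_[x.ravel(),y.ravel()],.085)[:,:2]; d=np.hypot(*(X-C).T)
    g=im.min(2).ravel(); k=(d<.0145)&(g>80); print(n,u,v,(d<.0145).sum(),k.sum(), a(X[k].mean(0)-C) if k.any() else "")
    X=plane(c,np.c_[x.ravel(),y.ravel()],.061)[:,:2]; d=np.hypot(*(X-C).T); I=im.reshape(-1,3); k=(d<.034)&(I[:,0]>130)&(I[:,1]<90)&(I[:,2]<90); print("red",k.sum(),a(X[k].mean(0)-C) if k.any() else "")
E
```

```text
eef_pos: [0.5084, 0.2126, 0.0407]
force: [3.1, -9.1, 7.3]
grasp_force: 51.7
push 10.08 0.44 F [ 3.25 -9.63  7.59] 20.75 [0.5084 0.2126 0.0407] [-1.85 -0.7  -0.06]
dial px [[137.61118579 133.6537862 ]] jnt [-0.35  0.67 -0.18  2.11  0.31  0.39 -0.59]
wrist 137.61109812367317 133.6536556118761 6139 309 -78.46182733166916
red 177 -76.75994578109336
scene 298.38986657550447 275.27927865216736 76 13 -61.75151331453186
red 0
```

The push is 10.1 N and steady. The dial line is at −78.5°, against −78.7° expected from the rail axis. The carrier is seated and still gripped, so I'll hand in.

```bash
python3 -c "
from rig import env
print(env.job_done())"
```

```text
the job is handed in; nothing more can be done
None
```

The job is handed in: the dial was turned to its red mark and released, and the clear-cuvette carrier is seated on the rail, still gripped and pressed against the stop with about 10 N (measured at the wrist).

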